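# Latch the charger case

## Robot

A 6-joint arm with a two-finger parallel gripper is mounted at the origin on the work surface. World frame = base frame: x ahead of the robot, y to its left, z up, the work surface at z = 0. Lengths are in m, angles in rad, forces in N, time in s.
With the tool pointing down it reaches from about 0.35 to 0.875 m from the base axis. Payload 4.2 kg.
Tool frame: the origin (TCP) lies at the very end of the fingers, on their centre line; the grasp point (between the pads) lies arm.grip_depth behind it (arm.grip_depth is the distance from the TCP to the grasp point, in m); z points along the fingers, y is the direction in which the jaws open and shut (so a half turn about z gives the same grasp; the last joint's range is limited). The gripper opens to 87 mm and grips with 3 to 60 N. Pads are 19 mm wide; open, the fingers measure 117 mm over their backs; the gripper's body (75 mm by 190 mm) begins 51 mm behind the grasp point.
Start: joints at [1.485, 0.385, 0.008, 0, -1.194, -0.259], TCP at [0.211, 0.588, 0.223] pointing down, gripper open.
Joint ranges: [-3.14, 3.14], [-1.21, 2.06], [-1.07, 1.41], [-3.16, 2.05], [-2.99, -0.16], [-3.1, 3.1]. Speed limits (rad/s): [2.79, 2.79, 3.14, 3.14, 3.14, 3.14].

## Interface

Orientations are given as a rotation vector (axis times angle).
In Python, from bench import arm, eyes, boxes_of, silhouettes gives the robot as it stands.
- The arm moves only by the tool arm_command, never from a script. Its argument "increments" is a list that holds one entry, the list of rows, each a list of 6 numbers: the shift along the world's x, y, z in m, then the turn, a rotation vector about the world's x, y, z in degrees. In form: [[[dx, dy, dz, ax, ay, az], ...]]. A call has 1 to 8 rows; each row is the pose to reach, as a shift and turn from the pose commanded when the call began; what a row does not reach only later rows make up. A row lasts 1/12 s, in which the tool goes at most 41.7 mm and 7.16 degrees, less where a joint would pass 70% of its speed; a pose out of reach is approached as far as the arm can. A call with a gripper value outside its range is refused whole. "jaw" is the finger opening in m, from 0 to 0.087, set as the call begins (left out, the last holds). The fingers move at their own pace and stop on an object; "newtons" is the grip in N (left out, the last holds). Time passes only in rows, so rows that repeat a pose let the fingers close. It gives the time, the measured TCP pose, the force and the opening at its end, in the units of the state.
- arm.get_obs(): the state, without advancing time (a new reading comes with each control period).
- eyes.read_camera(name): name is "side" or "top"; returns the picture (400x640x3 uint8, red, green, blue); there is no depth.
- eyes.camera_model(name): a dict with "K" (3x3 intrinsics, pixels), "D" ([k1, k2, p1, p2, k3] as OpenCV has them; the pictures are not rectified), "view" (4x4, takes a point from world to camera coordinates). Camera axes: x right, y up, looking along -z (the intrinsics and any distortion apply to the point x, -y, -z); pixel columns grow to the right and rows downward; lengths in m; the calibration is good to about 2 mm. A picture is of the moment at which its call begins. camera_model takes no time and is no camera call.
- arm.finish_job(): hands the job in, once; it reports no verdict.
Trained networks look in the newest picture that a camera, given by its name, has taken for a name from the list of things; names that differ only in an ending like _2 or _b are one class to them, and where a whole thing is asked for, a point or a joint stands for the part that bears it (a point fixed in the world has none). Each returns a list of dicts, best first, with "p" (0 to 1); they miss things now and then, are a little off and sometimes report something else, mostly with a low value. They report only what shows in the picture. A call takes as long as a camera call.
- boxes_of(camera, target): "centre" ([column, row] in pixels, amid what is visible of it).
- silhouettes(camera, target): "region" (400x640 bool, what is visible of it) and "centre" ([column, row] in pixels, amid what is visible of it).
The state is a dict: "t": time; "joints": joint angles; "joint_vel": joint speeds; "joint_torque": joint torques, N m; "ee_pos": TCP position; "tcp_rot": TCP orientation; "ft_force": force on the tool from outside, world axes, zero at the start; "ft_torque": the same for the moment, N m; "opening": finger opening in m.
Only numpy, scipy, OpenCV 4.12 (cv2) and the standard library are available. Lean on these libraries where they do the work, as an engineer would, in place of code of your own. Each camera call takes 0.05 s, during which the arm holds its last target. There are 200 camera calls.

## Task

The loaded equipment case is shut, but both of the draw latches on its front still stand open. Push each latch lever down and in with the fingertips until it snaps past centre and lies flat on the case, in either order. Nothing needs to be gripped or lifted; leave the tape, the juice bottle and the charger where they are.

Things in the scene. Friction and masses are not known exactly. Their poses are not given: they have to be found in the camera images.
- case: Loaded equipment case that stands firmly, black panels with aluminium edges, lid shut: 270 deep (x), 400 wide (y), 140 mm high. Origin: centre of its underside. The latches are on its front, the -x face, 135 mm from the origin, which looks roughly to the robot. A handle folded on the middle of the front (140 mm wide, 34 to 81 mm up) and the keepers above the latches reach 16 mm out.
- latch_left (a joint): Left (+y) latch lever about its pivot, rad: 0 = open rest, standing out from the front 0.1 above level; grows as it is pushed down and in; 1.675 = closed rest, hanging flat against the case. Over-centre spring: it resists, most near 0.7 (about 8 N pushed squarely 45 mm from the pivot); dead centre is 1.375, past that it snaps to 1.675 by itself; let go before that, it springs back to 0.
- latch_right (a joint): The same for the right (-y) latch lever.
- latch_left_pivot (a point): On the pivot axis of the left lever, middle of its width: 9 mm out from the case's front, 86 mm above its underside, 125 mm left (+y) of its middle. The axis runs along the case's y.
- latch_left_tip (a point): On the left lever's outer face (upper while open, away from the case when closed), 55 mm along it from the pivot. Steel plate 30 mm wide, 4 mm thick, 64 mm long from the pivot, last 12 mm bent outward 0.5 rad; outer face 6 mm off the pivot axis. A wire loop 41 mm wide runs from beside the pivot up to the keeper on the lid and follows by itself.
- latch_right_pivot (a point): The same for the right lever, 125 mm right (-y) of the case's middle.
- latch_right_tip (a point): The same for the right lever.
- tape: Roll of packing tape lying flat on the lid, 104 mm across, 48 mm high, with a 76 mm hole; origin at the centre of its underside. Bystander.
- juice: Bottle of juice standing on the table to one side of the case, 62 mm across, 170 mm high; origin at the centre of its underside. Bystander.
- charger: Black laptop charger brick lying on the table to the other side of the case, 115 x 50 x 30 mm; origin at the centre of its underside. Bystander.

How it is judged:
At the end, for the whole second after the job is handed in: Both latch levers lie flat, within 0.075 rad of their closed rest (joint above 1.60); the tape, the juice bottle and the charger are within 30 mm of where they were, the bottle upright (value of joint each of latch_left, latch_right above 1.6 rad and distance of each of tape, juice, charger from where it was at the start of the episode below 0.03 m and angle between juice's own z axis and vertical below 0.1 rad); the robot touches nothing.
It fails at once if the tape roll is displaced more than 30 mm or picked up (distance of tape from where it was at the start of the episode above 0.03 m).
It fails at once if the juice bottle is displaced more than 30 mm, tipped or picked up (distance of juice from where it was at the start of the episode above 0.03 m or angle between juice's own z axis and vertical above 0.3 rad).
It fails at once if the charger is displaced more than 30 mm or picked up (distance of charger from where it was at the start of the episode above 0.03 m).
It also fails if it takes over 45 s, if anything falls off the work surface, if the arm or the gripper's body presses on something with over 40 N, if the wrist force passes 120 N, or if a joint passes its speed limit or range.

## Working session

There is one attempt and no reset: what is moved stays moved. The work goes in short steps, Python scripts to look and compute and a tool call to move; the robot and the scene stay as the last step left them, time stands still between calls to the robot, and variables do not carry over. Pictures are saved under pics/ and viewed, about 8 in all and at most 12, crops included, and the job is handed in when it is done.

Besides the shell and the picture viewer there is one more tool, called in YAML: its name, and indented under it one key for each argument. arm_command: Moves the arm, as the interface text tells. Its arguments: {"type":"object","properties":{"increments":{"type":"array","items":{"type":"array","items":{"type":"array","items":{"type":"number"}}}},"jaw":{"type":"number"},"newtons":{"type":"number"}},"required":["increments"]}

```bash
mkdir -p pics; cat > h.py <<'E'
import numpy as np,cv2
from bench import arm,eyes,boxes_of,silhouettes
def proj(c,P):
    m=eyes.camera_model(c);V=np.array(m["view"]);P=np.atleast_2d(P)
    q=P@V[:3,:3].T+V[:3,3];q=q*[1,-1,-1]
    return cv2.projectPoints(q,np.zeros(3),np.zeros(3),np.array(m["K"],float),np.array(m["D"],float))[0][:,0]
def ray(c,px):
    m=eyes.camera_model(c);V=np.array(m["view"])
    u=cv2.undistortPoints(np.array([[px]],float),np.array(m["K"],float),np.array(m["D"],float))[0,0]
    d=V[:3,:3].T@np.array([u[0],-u[1],-1]);o=-V[:3,:3].T@V[:3,3]
    return o,d/np.linalg.norm(d)
def tri(a,b):
    (o,d),(p,e)=ray("side",a),ray("top",b)
    s=np.linalg.lstsq(np.c_[d,-e],p-o,rcond=None)[0]
    A,B=o+s[0]*d,p+s[1]*e
    return (A+B)/2,np.linalg.norm(A-B)
def snap(c,f):
    im=eyes.read_camera(c);cv2.imwrite("pics/"+f,im[...,::-1]);return im
E
python3 - <<'E'
from h import *
o=arm.get_obs();print(o["t"],o["ee_pos"],o["tcp_rot"],arm.grip_depth)
for c in("side","top"):
    snap(c,c+"0.png");m=eyes.camera_model(c);V=np.array(m["view"]);print(c,-V[:3,:3].T@V[:3,3])
    for n in["case","latch_left_tip","latch_right_tip","latch_left_pivot","latch_right_pivot","tape","juice","charger"]:
        print(n,[(np.round(b["centre"]),round(b["p"],2)) for b in boxes_of(c,n)[:3]])
E
```

```text
0.0 [0.21106106 0.58764028 0.22146545] [ 3.09282780e+00 -5.38853474e-01 -3.65951531e-04] 0.0187
side [ 0.34190003 -0.64760497  0.66765132]
case [(array([356., 234.]), 0.91), (array([284., 257.]), 0.73)]
latch_left_tip [(array([270., 184.]), 0.74), (array([355., 237.]), 0.51)]
latch_right_tip [(array([282., 257.]), 0.97)]
latch_left_pivot [(array([274., 185.]), 0.74)]
latch_right_pivot [(array([284., 257.]), 0.81)]
tape [(array([389., 205.]), 0.81), (array([268., 182.]), 0.21)]
juice [(array([335., 330.]), 0.87), (array([270., 181.]), 0.43)]
charger []
top [0.54299073 0.04634799 1.05638907]
case [(array([354., 188.]), 0.78)]
latch_left_tip [(array([288., 245.]), 0.87)]
latch_right_tip [(array([396., 271.]), 0.7)]
latch_left_pivot [(array([287., 247.]), 0.66)]
latch_right_pivot [(array([393., 270.]), 0.54)]
tape []
juice [(array([465., 253.]), 0.93)]
charger [(array([236., 199.]), 0.94)]
```

View pics/side0.png

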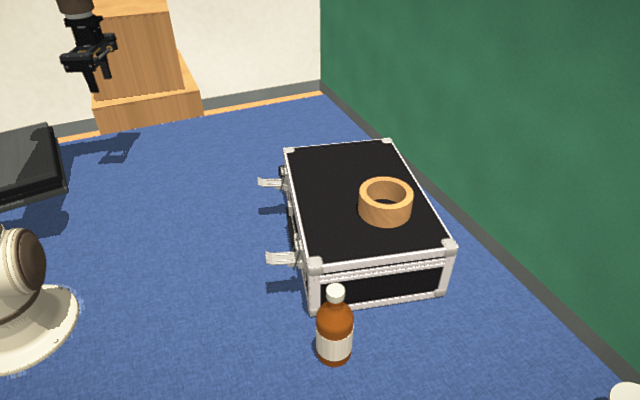

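View pics/top0.png

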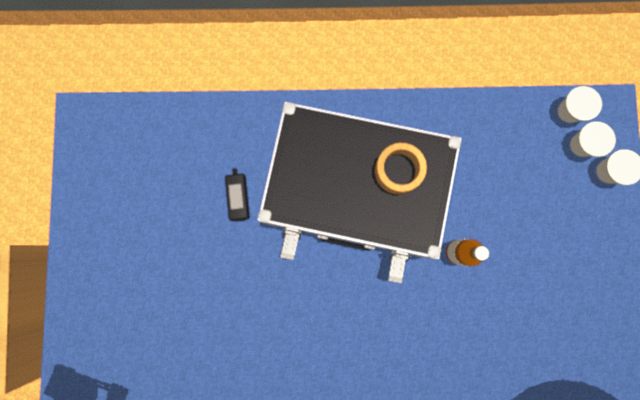

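The side view shows both levers standing out at (270,184) and (282,257), with the bottle beside the right front corner at (335,330). The top view shows the case yawed, lid corners at about (289,107), (457,142), (437,253), (264,217). I'll fit the case pose to those corners.

```bash
cat >> h.py <<'E'
def c2w(p,P):
    x,y,a=p;P=np.atleast_2d(P);c,s=np.cos(a),np.sin(a)
    return P@np.array([[c,-s,0],[s,c,0],[0,0,1]]).T+[x,y,0]
E
python3 - <<'E'
from h import *
from scipy.optimize import least_squares
C=np.array([[.135,.2,.14],[.135,-.2,.14],[-.135,-.2,.14],[-.135,.2,.14]])
T=np.array([[287,104],[460,141],[438,257],[260,220]],float)
S=np.array([[388,140],[455,243],[312,262],[285,150]],float)
f=lambda p:np.r_[proj("top",c2w(p,C))-T,proj("side",c2w(p,C))-S].ravel()
r=least_squares(f,[.6,0,-.2],loss="soft_l1");p=r.x;print(p,np.round(f(p).reshape(-1,2),1))
L=[]
for s in(1,-1):
    # tip in plane at q=0: outward 55 along, 6mm up, 0.1 up
    th=.1;u=np.array([-np.cos(th),0,np.sin(th)]);n=np.array([np.sin(th),0,np.cos(th)])
    pv=np.array([-.144,s*.125,.086]);L+=[pv,pv+.055*u+.006*n]
L=np.array(L);print("LP,LT,RP,RT",np.round(c2w(p,L),4));print(proj("top",c2w(p,L)),proj("side",c2w(p,L)))
# networks: triangulate
for a,b in(((270,184),(288,245)),((282,257),(396,271))):print(tri(a,b))
for n,px,z in(("juice",(465,253),.085),("charger",(236,199),.03)):
    o,d=ray("top",px);print(n,o+d*(z-o[2])/d[2])
R=cv2.Rodrigues(np.array(arm.get_obs()["tcp_rot"]))[0];print(R)
im=np.hstack([cv2.resize(cv2.imread("pics/top0.png")[90:300,220:500],None,fx=2,fy=2)])
cv2.imwrite("pics/c.png",im)
E
```

```text
[ 0.68936934 -0.0253237  -0.21837792] [[-2.1 -0.8]
 [ 0.1 -2.8]
 [ 0.4  0.6]
 [-1.2  0.2]
 [ 1.  -2.5]
 [ 2.7  3.2]
 [-2.1  5.4]
 [-1.8 -2.2]]
LP,LT,RP,RT [[ 0.5759  0.1279  0.086 ]
 [ 0.523   0.1396  0.0975]
 [ 0.5217 -0.1162  0.086 ]
 [ 0.4689 -0.1044  0.0975]]
[[293.34631774 231.97835152]
 [287.90716789 255.09958791]
 [399.37721325 254.10723449]
 [395.76936279 277.78862578]] [[284.34103354 183.71940659]
 [261.11319415 182.30543891]
 [299.42611029 258.8119146 ]
 [270.72822597 258.44913497]]
(array([0.5451275 , 0.14071348, 0.08555822]), np.float64(0.0017623170792640766))
(array([ 0.48700753, -0.10658638,  0.0956525 ]), np.float64(0.0063930090010146075))
juice [ 0.52238169 -0.26699947  0.085     ]
charger [0.66115945 0.27395607 0.03      ]
[[ 9.41152601e-01 -3.37981924e-01 -3.07431330e-05]
 [-3.37981925e-01 -9.41152601e-01 -2.33805988e-05]
 [-2.10317598e-05  3.23953346e-05 -9.99999999e-01]]
```

```bash
cat >> h.py <<'E'
from scipy.spatial.transform import Rotation as Ro
CP=np.array([.6894,-.0253,-.2184])
def path(s,qs,th=np.radians(40),r=.046,gap=0.):
    out=[]
    for q in qs:
        f=q-.1;u=np.array([-np.cos(f),0,-np.sin(f)]);n=np.array([-np.sin(f),0,np.cos(f)])
        out.append(np.array([-.144,s*.125,.086])+r*u+(.006+gap+.0095*abs(np.sin(th-f)))*n)
    return c2w(CP,np.array(out))
E
python3 - <<'E'
from h import *
o=arm.get_obs();R0=Ro.from_rotvec(o["tcp_rot"]);y=np.array([np.sin(.2184),np.cos(.2184),0])
x=np.array([np.cos(.2184),-np.sin(.2184),0]);
Rd=Ro.from_rotvec(-np.radians(40)*y)*Ro.from_matrix(np.c_[x,-y,[0,0,-1]])
print("turn",np.degrees((Rd*R0.inv()).as_rotvec()))
for s in(1,-1):
    print(s,"pre",path(s,[0],gap=.04)-o["ee_pos"]);P=path(s,[0]);print(P,path(s,[0],gap=.04))
    print(np.round(path(s,np.linspace(0,1.55,9))-path(s,[0],gap=.04),4))
E
```

```text
turn [-11.12095774 -38.45102964   6.94455087]
1 pre [[ 0.32515959 -0.45149042 -0.07940254]]
[[0.53246897 0.13757085 0.10333088]] [[0.53636745 0.13670563 0.14313105]]
[[-0.0039  0.0009 -0.0398]
 [-0.0062  0.0014 -0.0501]
 [-0.0062  0.0014 -0.0608]
 [-0.0039  0.0009 -0.0713]
 [ 0.0007 -0.0002 -0.081 ]
 [ 0.0049 -0.0011 -0.0873]
 [ 0.0097 -0.0021 -0.0927]
 [ 0.0154 -0.0034 -0.0975]
 [ 0.022  -0.0049 -0.1013]]
-1 pre [[ 0.27099262 -0.69555176 -0.07940254]]
[[ 0.478302   -0.10649049  0.10333088]] [[ 0.48220047 -0.10735572  0.14313105]]
[[-0.0039  0.0009 -0.0398]
 [-0.0062  0.0014 -0.0501]
 [-0.0062  0.0014 -0.0608]
 [-0.0039  0.0009 -0.0713]
 [ 0.0007 -0.0002 -0.081 ]
 [ 0.0049 -0.0011 -0.0873]
 [ 0.0097 -0.0021 -0.0927]
 [ 0.0154 -0.0034 -0.0975]
 [ 0.022  -0.0049 -0.1013]]
```

arm_command:
  increments:
    - [[0.04,-0.08,0.03,0,0,7],[0.08,-0.16,0.03,0,0,7],[0.1,-0.24,0.03,0,0,7],[0.12,-0.28,0.03,0,0,7],[0.14,-0.32,0.03,0,0,7],[0.16,-0.36,0.03,0,0,7],[0.18,-0.38,0.03,0,0,7],[0.2,-0.4,0.03,0,0,7]]
  jaw: 0

```text
t: 1.57
ee_pos: [0.3518, 0.2873, 0.2508]
tcp_rot: [-3.121, 0.347, -0.001]
ft_force: [1.5, -0.1, -0.5]
opening: 0.0412
```

arm_command:
  increments:
    - [[0.03,-0.03,-0.01,-1.5,-6.8,0],[0.06,-0.06,-0.02,-3.0,-13.6,0],[0.09,-0.09,-0.03,-4.4,-20.4,0],[0.11,-0.11,-0.05,-5.9,-27.2,0],[0.13,-0.13,-0.06,-7.4,-34,0],[0.14,-0.139,-0.07,-8.7,-39,0],[0.14,-0.139,-0.07,-8.7,-39,0],[0.14,-0.139,-0.07,-8.7,-39,0]]

```text
t: 2.23
ee_pos: [0.5071, 0.1517, 0.2098]
tcp_rot: [2.87, -0.359, 0.991]
ft_force: [1.2, 0.0, 1.5]
opening: 0.001
```

```bash
python3 - <<'E'
from h import *
o=arm.get_obs();print(o["t"],o["ee_pos"],o["joints"],o["opening"])
print(Ro.from_rotvec(o["tcp_rot"]).as_matrix().round(3));print(path(1,[0],gap=.04)-o["ee_pos"])
a=snap("side","s1.png");b=snap("top","t1.png")
cv2.imwrite("pics/v1.png",np.hstack([cv2.resize(a[100:300,200:400],(400,400)),cv2.resize(b[150:350,220:420],(400,400))])[...,::-1])
E
```

```text
2.2333 [0.50711149 0.15173814 0.20976574] [ 0.62325966  0.03935414 -0.9725015   1.39821711 -0.50226755 -0.55660186] 0.0009804907129532736
[[ 0.763 -0.247  0.597]
 [-0.193 -0.969 -0.155]
 [ 0.617  0.003 -0.787]]
[[ 0.02925596 -0.01503251 -0.06663469]]
```

View pics/v1.png

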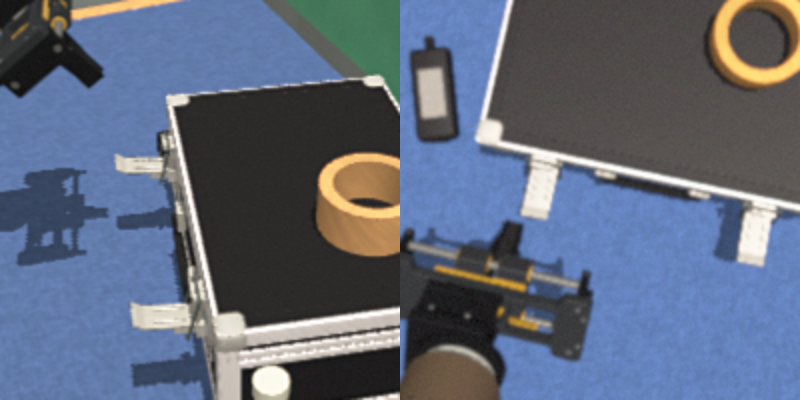

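arm_command:
  increments:
    - [[0,0,0,0,0,0],[0,0,0,0,0,0]]

```text
t: 2.5
ee_pos: [0.5072, 0.1519, 0.2103]
tcp_rot: [2.872, -0.363, 0.987]
ft_force: [-0.1, 0.2, -0.4]
opening: 0.0006
```

```bash
python3 - <<'E'
from h import *
o=arm.get_obs();print(o["t"],o["ee_pos"],o["joints"],o["joint_vel"])
print(Ro.from_rotvec(o["tcp_rot"]).as_matrix().round(3));print(path(1,[0],gap=.04)-o["ee_pos"]);print(proj("top",o["ee_pos"]),proj("side",o["ee_pos"]))
E
```

```text
2.5 [0.5072393  0.15193366 0.21031931] [ 0.6283227   0.03917885 -0.96911895  1.38359984 -0.50429825 -0.54832914] [ 0.01619585 -0.00276057  0.00540425  0.0144662   0.00253052 -0.0114046 ]
[[ 0.764 -0.249  0.595]
 [-0.196 -0.968 -0.154]
 [ 0.615  0.002 -0.789]]
[[ 0.02912815 -0.01522804 -0.06718826]]
[[276.34627438 264.36311719]] [[247.92893979 139.14262763]]
```

arm_command:
  increments:
    - [[0,0,0,1.1,5,0],[0.0,0,0,2.2,10,0],[0.01,-0.005,-0.015,2.2,10,0],[0.02,-0.01,-0.03,2.2,10,0],[0.03,-0.015,-0.045,2.2,10,0],[0.03,-0.015,-0.045,2.2,10,0]]

```text
t: 3.0
ee_pos: [0.5367, 0.1369, 0.1624]
tcp_rot: [2.962, -0.367, 0.724]
ft_force: [0.6, -1.1, 0.8]
opening: 0.0005
```

```bash
cat >> h.py <<'E'
def st(s,th=30):
    o=arm.get_obs();y=np.array([np.sin(.2184),np.cos(.2184),0]);x=np.array([np.cos(.2184),-np.sin(.2184),0])
    Rd=Ro.from_rotvec(-np.radians(th)*y)*Ro.from_matrix(np.c_[x,-y,[0,0,-1]])
    print(o["t"],o["ee_pos"],np.round(o["joints"],3),o["ft_force"].round(1) if hasattr(o["ft_force"],"round") else o["ft_force"])
    print("turn",np.degrees((Rd*Ro.from_rotvec(o["tcp_rot"]).inv()).as_rotvec()).round(1),"to pre",(path(s,[0],np.radians(th),gap=.04)-o["ee_pos"]).round(4))
E
python3 - <<'E'
from h import *
st(1)
E
```

```text
3.0 [0.5366698  0.13692864 0.16238097] [ 0.608  0.158 -0.85   1.009 -0.434 -0.189] [ 0.6 -1.1  0.8]
turn [ 0.1 -2.5  1.8] to pre [[-0.0004 -0.0002 -0.0205]]
```

```bash
python3 - <<'E'
from h import *
o=arm.get_obs()
print(np.round(path(1,np.r_[0,np.linspace(.1,1.6,15)],np.radians(28))-o["ee_pos"],3))
E
```

```text
[[-0.004  0.001 -0.061]
 [-0.006  0.001 -0.066]
 [-0.006  0.001 -0.072]
 [-0.006  0.001 -0.078]
 [-0.006  0.001 -0.084]
 [-0.004  0.001 -0.09 ]
 [-0.003  0.    -0.094]
 [-0.001 -0.    -0.098]
 [ 0.001 -0.    -0.102]
 [ 0.003 -0.001 -0.105]
 [ 0.005 -0.001 -0.108]
 [ 0.008 -0.002 -0.111]
 [ 0.011 -0.003 -0.114]
 [ 0.015 -0.004 -0.117]
 [ 0.018 -0.004 -0.119]
 [ 0.022 -0.005 -0.121]]
```

arm_command:
  increments:
    - [[-0.002,0,-0.03,0,0,0],[-0.004,0.001,-0.055,0,0,0],[-0.006,0.001,-0.066,0,0,0],[-0.006,0.001,-0.072,0,0,0],[-0.006,0.001,-0.078,0,0,0],[-0.006,0.001,-0.084,0,0,0],[-0.004,0.001,-0.09,0,0,0],[-0.003,0,-0.094,0,0,0]]

```text
t: 3.67
ee_pos: [0.536, 0.138, 0.073]
tcp_rot: [2.962, -0.366, 0.737]
ft_force: [-2.1, 2.4, 5.3]
opening: 0.0007
```

```bash
python3 - <<'E'
from h import *
st(1,28)
print((path(1,np.linspace(.6,1.6,11),np.radians(28))-arm.get_obs()["ee_pos"]).round(3))
a=snap("side","s2.png")
cv2.imwrite("pics/v2.png",cv2.resize(a[110:240,180:340],None,fx=4,fy=4)[...,::-1])
E
```

```text
3.6667 [0.53598903 0.13798649 0.07303415] [ 0.245  0.293 -0.965  2.051 -0.26  -0.935] [-2.1  2.4  5.3]
turn [ 0.4 -0.1  1.7] to pre [[ 0.0002 -0.0012  0.0686]]
[[-0.002 -0.001 -0.004]
 [-0.001 -0.001 -0.007]
 [ 0.001 -0.001 -0.011]
 [ 0.002 -0.002 -0.014]
 [ 0.005 -0.002 -0.017]
 [ 0.007 -0.003 -0.02 ]
 [ 0.01  -0.003 -0.023]
 [ 0.013 -0.004 -0.025]
 [ 0.016 -0.005 -0.028]
 [ 0.019 -0.005 -0.03 ]
 [ 0.023 -0.006 -0.032]]
```

View pics/v2.png

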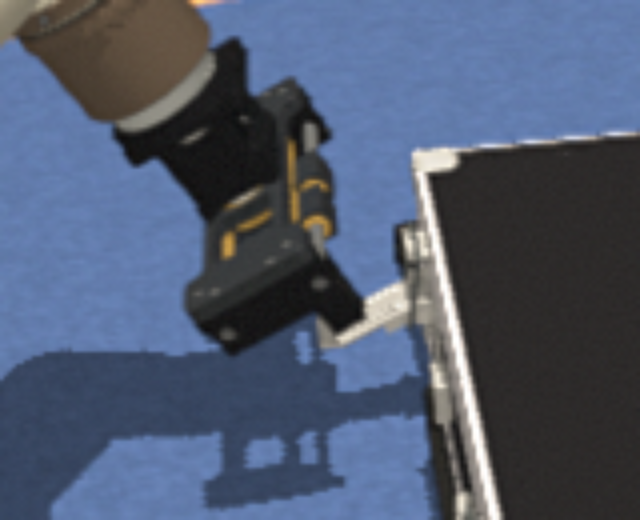

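```bash
python3 - <<'E'
from h import *
print((path(1,np.linspace(.6,1.6,11),np.radians(20))-arm.get_obs()["ee_pos"]).round(3))
E
```

```text
[[-0.003 -0.    -0.002]
 [-0.002 -0.001 -0.006]
 [-0.    -0.001 -0.009]
 [ 0.001 -0.001 -0.013]
 [ 0.004 -0.002 -0.016]
 [ 0.006 -0.002 -0.019]
 [ 0.009 -0.003 -0.022]
 [ 0.012 -0.004 -0.025]
 [ 0.015 -0.004 -0.027]
 [ 0.018 -0.005 -0.03 ]
 [ 0.022 -0.006 -0.031]]
```

arm_command:
  increments:
    - [[0,0,0,0.9,4,0],[0,0,0,1.7,7.8,0]]

```text
t: 3.88
ee_pos: [0.5415, 0.1364, 0.0755]
tcp_rot: [2.979, -0.368, 0.655]
ft_force: [-11.1, 2.6, 7.2]
opening: 0.0005
```

```bash
python3 - <<'E'
from h import *
st(1,20)
print((path(1,np.linspace(.6,1.6,11),np.radians(20))-arm.get_obs()["ee_pos"]).round(3))
E
```

```text
3.8833 [0.54152738 0.13636741 0.07549633] [ 0.355  0.296 -0.945  1.675 -0.256 -0.663] [-11.1   2.6   7.2]
turn [2.1 4.6 1.7] to pre [[-0.0054  0.0004  0.065 ]]
[[-0.009  0.001 -0.005]
 [-0.007  0.001 -0.009]
 [-0.006  0.    -0.012]
 [-0.004  0.    -0.015]
 [-0.002 -0.    -0.019]
 [ 0.    -0.001 -0.022]
 [ 0.003 -0.002 -0.025]
 [ 0.006 -0.002 -0.028]
 [ 0.009 -0.003 -0.03 ]
 [ 0.013 -0.004 -0.032]
 [ 0.017 -0.005 -0.034]]
```

arm_command:
  increments:
    - [[-0.003,0,0,1,4.6,1],[-0.006,0,-0.003,1,4.6,1],[-0.006,0,-0.003,1,4.6,1]]

```text
t: 4.13
ee_pos: [0.5409, 0.1374, 0.0774]
tcp_rot: [3.013, -0.349, 0.552]
ft_force: [5.5, -1.8, 13.5]
opening: 0.0006
```

```bash
python3 - <<'E'
from h import *
st(1,20)
print((path(1,np.linspace(.6,1.6,11),np.radians(20))-arm.get_obs()["ee_pos"]).round(3))
E
```

```text
4.1333 [0.54093504 0.1373683  0.07741587] [ 0.514  0.303 -0.88   1.126 -0.285 -0.25 ] [ 5.5 -1.8 13.5]
turn [1.1 0.6 0.9] to pre [[-0.0048 -0.0006  0.0631]]
[[-0.008  0.    -0.007]
 [-0.007 -0.    -0.01 ]
 [-0.005 -0.001 -0.014]
 [-0.003 -0.001 -0.017]
 [-0.001 -0.001 -0.021]
 [ 0.001 -0.002 -0.024]
 [ 0.004 -0.003 -0.027]
 [ 0.007 -0.003 -0.03 ]
 [ 0.01  -0.004 -0.032]
 [ 0.014 -0.005 -0.034]
 [ 0.018 -0.006 -0.036]]
```

arm_command:
  increments:
    - [[-0.002,0,-0.003,0,0,0],[-0.004,0,-0.007,0,0,0],[-0.005,0,-0.01,0,0,0],[-0.005,0,-0.012,0,0,0],[-0.005,0,-0.014,0,0,0],[-0.005,0,-0.014,0,0,0]]

```text
t: 4.63
ee_pos: [0.5362, 0.1381, 0.063]
tcp_rot: [3.015, -0.347, 0.554]
ft_force: [0.1, 2.1, 9.5]
opening: 0.0002
```

```bash
python3 - <<'E'
from h import *
st(1,20)
print((path(1,np.linspace(.6,1.6,11),np.radians(20))-arm.get_obs()["ee_pos"]).round(3))
E
```

```text
4.6333 [0.53620302 0.13805369 0.06295048] [ 0.439  0.317 -0.924  1.374 -0.24  -0.431] [0.1 2.1 9.5]
turn [1.1 0.7 0.8] to pre [[-0.0001 -0.0013  0.0775]]
[[-0.003 -0.001  0.008]
 [-0.002 -0.001  0.004]
 [-0.    -0.001  0.001]
 [ 0.001 -0.002 -0.003]
 [ 0.003 -0.002 -0.006]
 [ 0.006 -0.003 -0.009]
 [ 0.008 -0.003 -0.012]
 [ 0.011 -0.004 -0.015]
 [ 0.015 -0.005 -0.018]
 [ 0.018 -0.005 -0.02 ]
 [ 0.022 -0.006 -0.022]]
```

Good tracking now (q≈0.8). Continuing along the arc.

arm_command:
  increments:
    - [[0.001,0,-0.003,0,0,0],[0.003,-0.001,-0.006,0,0,0],[0.006,-0.002,-0.009,0,0,0],[0.008,-0.002,-0.012,0,0,0],[0.011,-0.003,-0.015,0,0,0],[0.013,-0.003,-0.016,0,0,0]]

```text
t: 5.13
ee_pos: [0.5466, 0.1331, 0.0439]
tcp_rot: [3.012, -0.348, 0.544]
ft_force: [-0.2, 0.5, 2.3]
opening: 0.0004
```

```bash
python3 - <<'E'
from h import *
st(1,20)
print((path(1,np.linspace(1.2,1.6,5),np.radians(20))-arm.get_obs()["ee_pos"]).round(3))
a=snap("side","s3.png")
cv2.imwrite("pics/v3.png",cv2.resize(a[110:240,180:340],None,fx=4,fy=4)[...,::-1])
E
```

```text
5.1333 [0.54664164 0.13309737 0.04390729] [ 0.344  0.36  -0.922  1.6   -0.209 -0.572] [-0.2  0.5  2.3]
turn [1.2 0.3 0.8] to pre [[-0.0105  0.0037  0.0966]]
[[-0.002  0.002  0.007]
 [ 0.001  0.001  0.004]
 [ 0.004  0.     0.001]
 [ 0.008 -0.    -0.001]
 [ 0.012 -0.001 -0.003]]
```

View pics/v3.png

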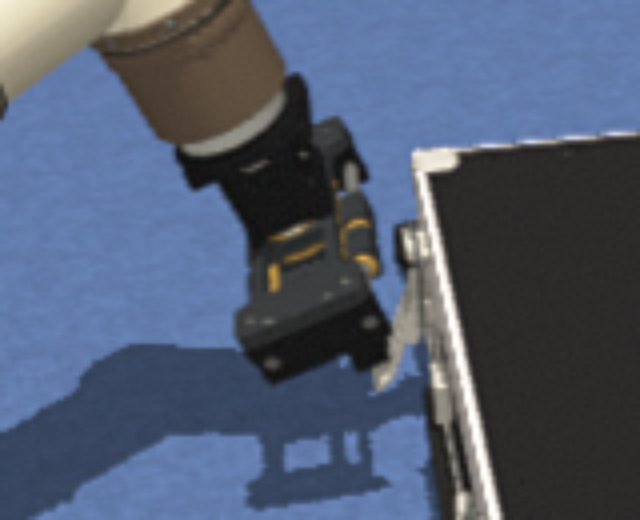

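The left lever is nearly vertical, with its end at crop (380,385) and the gripper still clear of the keeper. I'll push further inward.

arm_command:
  increments:
    - [[0.003,-0.001,0,0,0,0],[0.006,-0.001,0,0,0,0],[0.009,-0.002,0,0,0,0],[0.012,-0.002,0,0,0,0],[0.014,-0.002,0,0,0,0]]

```text
t: 5.6
ee_pos: [0.56, 0.1301, 0.0425]
tcp_rot: [3.012, -0.349, 0.54]
ft_force: [-0.6, -0.2, 0.2]
opening: 0.0004
```

```bash
python3 - <<'E'
from h import *
st(1,20)
print((path(1,np.linspace(1.2,1.6,5),np.radians(20))-arm.get_obs()["ee_pos"]).round(3))
E
```

```text
5.6 [0.55999373 0.13009865 0.04249789] [ 0.349  0.377 -0.895  1.539 -0.211 -0.516] [-0.6 -0.2  0.2]
turn [1.3 0.2 0.9] to pre [[-0.0239  0.0067  0.098 ]]
[[-0.015  0.005  0.008]
 [-0.012  0.004  0.005]
 [-0.009  0.003  0.003]
 [-0.005  0.003  0.001]
 [-0.002  0.002 -0.001]]
```

arm_command:
  increments:
    - [[-0.015,0.003,0,0,0,0],[-0.035,0.008,0.01,0,0,0],[-0.05,0.011,0.04,0,0,0],[-0.05,0.011,0.075,0,0,0],[-0.05,0.011,0.115,0.8,4,0],[-0.05,0.011,0.125,1.6,8,0],[-0.05,0.011,0.125,1.6,8,0]]

```text
t: 6.18
ee_pos: [0.5376, 0.1209, 0.1397]
tcp_rot: [2.982, -0.379, 0.489]
ft_force: [2.0, -1.3, 1.2]
opening: 0.0004
```

```bash
python3 - <<'E'
from h import *
st(-1,12)
a=snap("side","s4.png")
cv2.imwrite("pics/v4.png",cv2.resize(a[110:300,180:370],None,fx=3,fy=3)[...,::-1])
E
```

```text
6.1833 [0.53755385 0.12085788 0.13971669] [ 0.636  0.23  -0.686  0.571 -0.559  0.208] [ 2.  -1.3  1.2]
turn [4.7 6.1 2.3] to pre [[-0.0557 -0.2281 -0.0005]]
```

View pics/v4.png

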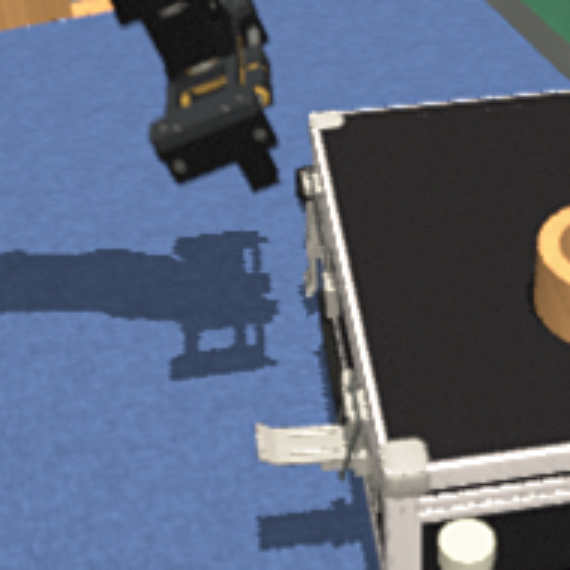

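The left latch now lies flat (crop 310,250). Next, the right lever.

arm_command:
  increments:
    - [[-0.01,0,0.02,2,3,1],[-0.03,-0.03,0.035,4.7,6,2],[-0.04,-0.06,0.035,4.7,6,2],[-0.045,-0.1,0.035,4.7,6,2],[-0.05,-0.14,0.035,4.7,6,2],[-0.056,-0.18,0.035,4.7,6,2],[-0.056,-0.228,0.035,4.7,6,2],[-0.056,-0.228,0.035,4.7,6,2]]

```text
t: 6.9
ee_pos: [0.4816, -0.1118, 0.1748]
tcp_rot: [3.08, -0.358, 0.331]
ft_force: [0.2, -0.0, -0.1]
opening: 0.0002
```

```bash
python3 - <<'E'
from h import *
st(-1,12)
E
```

```text
6.9 [ 0.48156757 -0.11183719  0.17478233] [ 0.15   0.102 -0.573  0.122 -0.7    1.104] [ 0.2 -0.  -0.1]
turn [-0.   0.3  0.7] to pre [[ 0.0003  0.0046 -0.0355]]
```

arm_command:
  increments:
    - [[0,0.002,-0.005,-1.1,-5,0],[0,0.005,-0.01,-2.2,-9.8,0],[0,0.005,-0.015,-2.2,-9.8,0],[0,0.005,-0.02,-2.2,-9.8,0]]

```text
t: 7.23
ee_pos: [0.4799, -0.1026, 0.1531]
tcp_rot: [3.023, -0.34, 0.592]
ft_force: [1.0, 0.5, -1.1]
opening: 0.0005
```

```bash
python3 - <<'E'
from h import *
st(-1,22)
print((path(-1,np.r_[0:1.61:.1],np.radians(22))-arm.get_obs()["ee_pos"]).round(3))
E
```

```text
7.2333 [ 0.47990864 -0.10261118  0.15308925] [ 0.184  0.054 -0.852  0.463 -0.341  0.75 ] [ 1.   0.5 -1.1]
turn [0.  0.2 0.3] to pre [[ 0.0021 -0.0047 -0.0123]]
[[-0.002 -0.004 -0.052]
 [-0.003 -0.004 -0.058]
 [-0.004 -0.003 -0.063]
 [-0.004 -0.003 -0.069]
 [-0.003 -0.004 -0.074]
 [-0.002 -0.004 -0.079]
 [-0.001 -0.004 -0.083]
 [ 0.    -0.004 -0.086]
 [ 0.002 -0.005 -0.09 ]
 [ 0.004 -0.005 -0.093]
 [ 0.006 -0.006 -0.096]
 [ 0.008 -0.006 -0.1  ]
 [ 0.011 -0.007 -0.103]
 [ 0.014 -0.007 -0.105]
 [ 0.017 -0.008 -0.108]
 [ 0.021 -0.009 -0.11 ]
 [ 0.024 -0.01  -0.112]]
```

arm_command:
  increments:
    - [[0,-0.004,-0.01,1.3,5.9,0],[-0.001,-0.004,-0.025,1.3,5.9,0],[-0.002,-0.004,-0.04,1.3,5.9,0],[-0.003,-0.004,-0.055,1.3,5.9,0],[-0.004,-0.004,-0.063,1.3,5.9,0],[-0.004,-0.004,-0.069,1.3,5.9,0]]

```text
t: 7.73
ee_pos: [0.481, -0.1057, 0.086]
tcp_rot: [3.061, -0.344, 0.442]
ft_force: [-0.9, 0.3, 4.3]
opening: 0.0002
```

```bash
python3 - <<'E'
from h import *
st(-1,16)
print((path(-1,np.r_[.3:1.61:.1],np.radians(16))-arm.get_obs()["ee_pos"]).round(3))
E
```

```text
7.7333 [ 0.48100641 -0.10566954  0.08599851] [ 0.158  0.202 -0.839  0.382 -0.281  0.834] [-0.9  0.3  4.3]
turn [-0.   0.4  0.3] to pre [[ 0.0009 -0.0016  0.0539]]
[[-0.005 -0.    -0.003]
 [-0.004 -0.001 -0.008]
 [-0.003 -0.001 -0.011]
 [-0.002 -0.001 -0.015]
 [-0.001 -0.001 -0.019]
 [ 0.    -0.001 -0.022]
 [ 0.002 -0.002 -0.026]
 [ 0.004 -0.002 -0.029]
 [ 0.006 -0.003 -0.032]
 [ 0.009 -0.003 -0.035]
 [ 0.012 -0.004 -0.038]
 [ 0.015 -0.005 -0.041]
 [ 0.019 -0.006 -0.043]
 [ 0.023 -0.007 -0.045]]
```

In contact, and both j3 and j5 still have margin. Continuing the arc.

arm_command:
  increments:
    - [[-0.004,-0.001,-0.004,0,0,0],[-0.004,-0.001,-0.008,0,0,0],[-0.003,-0.001,-0.011,0,0,0],[-0.002,-0.001,-0.015,0,0,0],[-0.001,-0.001,-0.019,0,0,0],[0,-0.001,-0.022,0,0,0],[0.002,-0.002,-0.026,0,0,0]]

```text
t: 8.32
ee_pos: [0.4852, -0.1077, 0.0634]
tcp_rot: [3.062, -0.343, 0.448]
ft_force: [-1.9, 6.2, 7.8]
opening: 0.0003
```

```bash
python3 - <<'E'
from h import *
st(-1,16)
print((path(-1,np.r_[.8:1.61:.1],np.radians(16))-arm.get_obs()["ee_pos"]).round(3))
E
```

```text
8.3167 [ 0.48516442 -0.10768734  0.06343355] [ 0.108  0.246 -0.917  0.598 -0.159  0.66 ] [-1.9  6.2  7.8]
turn [-0.1  0.6  0.2] to pre [[-0.0033  0.0004  0.0764]]
[[-0.004  0.001  0.   ]
 [-0.002  0.    -0.003]
 [-0.    -0.    -0.006]
 [ 0.002 -0.001 -0.01 ]
 [ 0.005 -0.001 -0.013]
 [ 0.008 -0.002 -0.015]
 [ 0.011 -0.003 -0.018]
 [ 0.015 -0.004 -0.02 ]
 [ 0.019 -0.005 -0.022]]
```

arm_command:
  increments:
    - [[-0.001,0,0,-4,1,0],[-0.003,0,-0.002,-7.8,2,0],[-0.003,0,-0.002,-7.8,2,0]]

```text
t: 8.57
ee_pos: [0.4846, -0.1118, 0.0633]
tcp_rot: [2.964, -0.311, 0.402]
ft_force: [-1.1, -0.4, 9.6]
opening: 0.0007
```

```bash
python3 - <<'E'
from h import *
st(-1,16)
print((path(-1,np.r_[.8:1.61:.1],np.radians(16))-arm.get_obs()["ee_pos"]).round(3))
E
```

```text
8.5667 [ 0.48458777 -0.11175173  0.06331587] [ 0.004  0.241 -1.004  1.155 -0.176  0.23 ] [-1.1 -0.4  9.6]
turn [ 5.9 -1.2  0.3] to pre [[-0.0027  0.0045  0.0765]]
[[-0.003  0.005  0.001]
 [-0.002  0.004 -0.003]
 [ 0.     0.004 -0.006]
 [ 0.003  0.003 -0.009]
 [ 0.006  0.003 -0.012]
 [ 0.009  0.002 -0.015]
 [ 0.012  0.001 -0.018]
 [ 0.016  0.    -0.02 ]
 [ 0.019 -0.    -0.022]]
```

arm_command:
  increments:
    - [[-0.002,0.002,-0.003,-1.5,1,0],[-0.001,0.004,-0.006,-3,2,0],[0.002,0.003,-0.009,-3,2.5,0],[0.005,0.003,-0.012,-3,2.5,0],[0.005,0.003,-0.012,-3,2.5,0]]

```text
t: 8.98
ee_pos: [0.4892, -0.1101, 0.0505]
tcp_rot: [2.917, -0.294, 0.336]
ft_force: [-1.3, 0.6, 2.5]
opening: 0.0002
```

```bash
python3 - <<'E'
from h import *
st(-1,16)
print((path(-1,np.r_[.8:1.61:.1],np.radians(16))-arm.get_obs()["ee_pos"]).round(3))
a=snap("side","s5.png")
cv2.imwrite("pics/v5.png",cv2.resize(a[160:310,200:350],None,fx=4,fy=4)[...,::-1])
E
```

```text
8.9833 [ 0.4891879  -0.11012749  0.05048879] [ 0.05   0.286 -0.981  1.138 -0.245  0.216] [-1.3  0.6  2.5]
turn [ 8.9 -3.8  0.3] to pre [[-0.0073  0.0028  0.0894]]
[[-0.008  0.003  0.013]
 [-0.006  0.003  0.01 ]
 [-0.004  0.002  0.007]
 [-0.002  0.002  0.003]
 [ 0.001  0.001  0.   ]
 [ 0.004  0.    -0.002]
 [ 0.007 -0.    -0.005]
 [ 0.011 -0.001 -0.007]
 [ 0.015 -0.002 -0.009]]
```

View pics/v5.png

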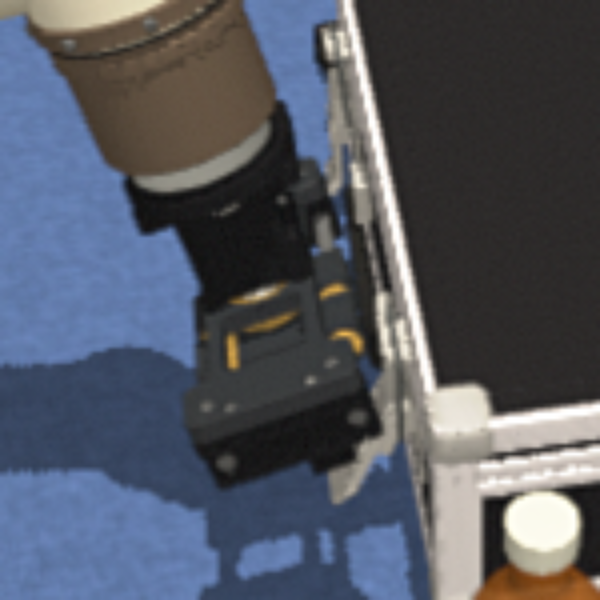

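The right lever is about 70° down, with its end at crop (345,490). The body is clear of the keeper, and the bottle stands apart at (545,530). I'll push inward the rest of the way.

arm_command:
  increments:
    - [[0.003,0,-0.002,0,0,0],[0.006,-0.001,-0.004,0,0,0],[0.009,-0.001,-0.005,0,0,0],[0.011,-0.002,-0.005,0,0,0],[0.013,-0.002,-0.005,0,0,0]]

```text
t: 9.45
ee_pos: [0.4977, -0.1122, 0.0443]
tcp_rot: [2.918, -0.294, 0.329]
ft_force: [-20.0, 10.8, 14.2]
opening: 0.0004
```

```bash
python3 - <<'E'
from h import *
st(-1,16)
print((path(-1,np.r_[1.2:1.61:.1],np.radians(16))-arm.get_obs()["ee_pos"]).round(3))
E
```

```text
9.45 [ 0.49769032 -0.11224483  0.04429643] [ 0.037  0.309 -0.967  1.158 -0.239  0.207] [-20.   10.8  14.2]
turn [ 8.8 -4.1  0.3] to pre [[-0.0158  0.005   0.0956]]
[[-0.008  0.003  0.007]
 [-0.005  0.002  0.004]
 [-0.001  0.002  0.001]
 [ 0.002  0.001 -0.001]
 [ 0.006  0.    -0.003]]
```

arm_command:
  increments:
    - [[-0.008,0.002,0,0,0,0],[-0.015,0.003,0,0,0,0]]

```text
t: 9.62
ee_pos: [0.485, -0.1091, 0.0451]
tcp_rot: [2.917, -0.294, 0.333]
ft_force: [1.1, -0.4, 0.7]
opening: 0.0003
```

```bash
python3 - <<'E'
from h import *
st(-1,16)
a=snap("side","s6.png")
cv2.imwrite("pics/v6.png",cv2.resize(a[160:310,200:350],None,fx=4,fy=4)[...,::-1])
E
```

```text
9.6167 [ 0.48504734 -0.10907199  0.04510767] [ 0.015  0.289 -1.004  1.246 -0.226  0.139] [ 1.1 -0.4  0.7]
turn [ 8.9 -3.9  0.4] to pre [[-0.0032  0.0018  0.0948]]
```

View pics/v6.png

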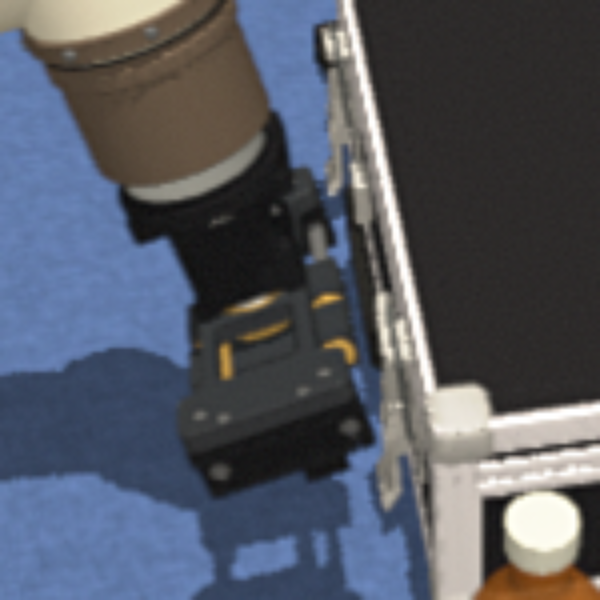

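The right lever appears to have snapped, hanging at crop (390,450) with zero force. I'll retreat and check.

arm_command:
  increments:
    - [[-0.03,0.007,0,0,0,0],[-0.05,0.011,0.03,0,0,0],[-0.05,0.011,0.07,0,0,0],[-0.05,0.011,0.11,0,0,0],[-0.05,0.011,0.15,0,0,0],[-0.05,0.03,0.18,0,0,0],[-0.05,0.03,0.18,0,0,0]]

```text
t: 10.25
ee_pos: [0.4378, -0.0844, 0.2072]
tcp_rot: [2.922, -0.296, 0.329]
ft_force: [2.4, -0.4, 1.0]
opening: 0.0003
```

```bash
python3 - <<'E'
from h import *
o=arm.get_obs();print(o["t"],o["ee_pos"],o["ft_force"])
a=snap("side","s7.png");b=snap("top","t7.png")
cv2.imwrite("pics/v7.png",np.hstack([cv2.resize(a[120:320,220:420],(400,400)),cv2.resize(b[90:290,230:500],(400,296))[:400] if 0 else cv2.resize(b[90:300,220:500],(400,300)).__class__ and cv2.copyMakeBorder(cv2.resize(b[90:300,220:500],(400,300)),0,100,0,0,0)])[...,::-1])
for c,n in(("side","juice"),("side","tape"),("top","juice"),("top","charger")):print(c,n,[(np.round(x["centre"]),round(x["p"],2)) for x in boxes_of(c,n)[:1]])
E
```

```text
10.25 [ 0.43781912 -0.08438542  0.20720922] [ 2.36803495 -0.43905619  1.00816481]
side juice [(array([336., 331.]), 0.77)]
side tape [(array([388., 202.]), 0.87)]
top juice [(array([466., 253.]), 0.95)]
top charger [(array([237., 196.]), 0.76)]
```

View pics/v7.png

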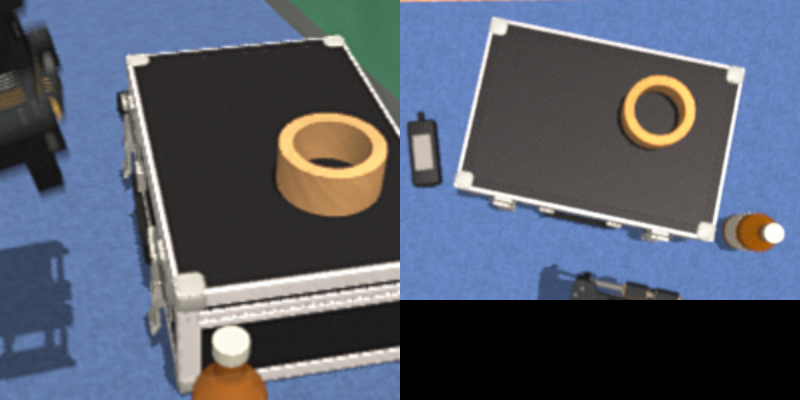

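Both levers hang flat, at left-panel (128,150) and (155,300). The tape, bottle and charger have not moved, and the arm is clear.

arm_command:
  increments:
    - [[0,0,0,0,0,0],[0,0,0,0,0,0],[0,0,0,0,0,0]]

```text
t: 10.8
ee_pos: [0.4376, -0.0867, 0.2052]
tcp_rot: [2.916, -0.296, 0.329]
ft_force: [0.4, 0.1, -0.3]
opening: 0.0002
```

```bash
python3 -c "
from h import *
print(arm.finish_job())"
```

```text
the job is handed in; nothing more can be done
None
```

I pushed both latch levers down and in with the closed fingertips, left first and then right. Both snapped past centre, and I handed the job in at about 10.9 s of the 45 s allowed.

- **Latches:** The last pictures show both levers hanging flat against the case. I judged this by eye, because the joint values can't be read directly.
- **Bystanders:** The tape, juice bottle and charger were all found within about 3 pixels of where they started.
- **Contact at the end:** The arm stood clear of everything, with near-zero force at the wrist.
- **What went less smoothly:** The 40° tool tilt I planned was out of reach, so I used smaller tilts. During the left push, joint 4 read 2.051 against its rounded limit of 2.05. During the right push, joint 5 read -0.159 against -0.16. I turned the tool away from the limit both times.
- **Highest force:** At the end of the right push the wrist force reached about 27 N. It may have been the lever against its stop or the gripper body touching the case, and I did not check which. It is below both force limits, 40 N and 120 N.

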